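# Crack open a sealed dry box

### The job

On the shop counter stands a grey dry box whose lid is locked by a steel slide bolt and stuck to its rubber seal. With the lid still shut, draw the bolt fully back, then pull up the lid, which has a bar handle on top, until the seal gives, and finish still holding the lid steady and only slightly open, with a gap of about 3 cm at its front edge. Do not let it fly wide open, and leave the other things on the counter where they are.

Things in the scene. Friction and masses are not known exactly. Their poses are not given: they have to be found in the camera images.
- box: grey steel dry box screwed to the counter, 200 mm deep (its own x) x 280 mm wide (its own y) x 100 mm high; origin at the centre of its underside; its own -x is the front, facing roughly to the robot, own +y its left side. In its frame the closed lid covers x -106 to +106 mm and y +-145 mm with its flat top at z = 113 mm; a steel shelf at z = 93 mm sticks out 50 mm from the front wall (x -100 to -150, y -50 to +170 mm) and carries the bolt
- lid (a joint): opening angle of the lid, rad: 0 shut, grows as the front edge rises about the hinge on the far (+x) side. The front edge is 0.211 m from the hinge, so the gap at the front is about 0.21 x angle (3 cm = 0.14 rad). The lid (about 0.6 kg) falls shut when let go. The seal sticks over the first 6 mm or so of travel at the front: breaking it takes some 10 to 22 N upward at the handle, after which only the lid's weight, 3 to 9 N at the handle, is left
- lid_grip (a point): middle of the lid's handle, a round steel bar 12 mm thick lying parallel to the box's y, 100 mm between its two posts; its axis is 34 mm above the lid's top (147 mm above the counter when shut), 46 mm behind the front edge, and 165 mm in front of and 44 mm above the hinge axis. The frame moves with the lid; with the lid shut its axes are the box's
- lid_hinge (a point): middle of the hinge axis, which lies along the box's y at the far edge, 103 mm above the counter; the frame turns with the lid
- bolt (a joint): travel of the slide bolt, m: 0 to 0.008 at the start (its end lies over the lid's tongue at the front and locks it), grows as the bolt slides along the box's +y; clear of the tongue from 0.045, stop at 0.060. It stays where it is left; about 2 N of friction
- bolt_grip (a point): grip point of the bolt's upright round knob, 14 mm thick with a 17 mm head: 147 mm above the counter, 27 mm above the bolt bar's top and 10 mm below the knob's top; 128 mm in front of the box's centre and 68 mm in front of the handle bar. Moves with the bolt; axes are the box's
- padlock: brass padlock, body 22 x 50 x 40 mm with a steel shackle up to 72 mm, standing upright on the counter; origin at the centre of its underside. Leave alone
- tape: roll of tape lying flat, 90 mm across, 25 mm high; origin at the centre of its underside. Leave alone
- jar: clear screw-top jar with a steel cap, 64 mm across, 80 mm high, standing; origin at the centre of its underside. Leave alone

How it is judged:
By the outcome, as a careful person would: the job done as asked, in the order asked, and still so for the second after the job is handed in, while the arm keeps its last pose, push and grip.
It also fails if it takes over 40 s, if anything falls off the work surface, if the arm or the gripper's body presses on something with over 40 N, if the wrist force passes 120 N, or if a joint passes its speed limit or range.

### The arm

A 6-joint arm with a two-finger parallel gripper is mounted at the origin on the work surface. World frame = base frame: x ahead of the robot, y to its left, z up, the work surface at z = 0. Lengths are in mm, angles in degrees, forces in N, time in s.
With the tool pointing down it reaches from about 350 to 725 mm from the base axis. Payload 4.3 kg.
Tool frame: the origin (TCP) lies on the centre line of the jaws, within the pads' length; the fingertips stand tip_extent ahead of it and the grasp point (between the pads) lies 11 mm behind it (tip_extent is the distance from the TCP to the fingertips, in mm); z points along the fingers, y is the direction in which the jaws open and shut (so a half turn about z gives the same grasp; the last joint's range is limited). The gripper opens to 85 mm and grips with 20 to 120 N. Pads are 22 mm wide; open, the fingers measure 114 mm over their backs; the gripper's body (76 mm by 85 mm) begins 54 mm behind the grasp point. The pads swing forward as they close: fully open they stand 13 mm farther back than shut.
Start: joints at [-81.205, 21.618, 4.641, 73.018, 0, 83.68], TCP at [149.942, -555.146, 201.829] pointing down, gripper open.
Joint ranges: [-156.06, 156.06], [-48.1, 94.91], [-58.44, 69.94], [-101.28, 121.22], [-78.64, 73.56], [-180, 180]. Speed limits (degrees/s): [147.25, 147.25, 180, 180, 180, 180].

### API

Orientations are given as [roll, pitch, yaw] about the fixed x, y, z axes, in that order (R = Rz(yaw) Ry(pitch) Rx(roll)).
In Python, from plant import * gives the robot as it stands.
- The arm moves only by the tool send_rows, never from a script. Its argument "steps" is a list of rows, each a list of 5 numbers: the shift along the tool's x, y, z in mm, then the turn about the tool's z in rad, then the finger opening in mm, from 0 to 85.4. A call has exactly 5 rows; each row shifts and turns the commanded pose from where the row before left it, along the tool's axes as they then stand; what a row does not reach is not made up. A row lasts 1/8 s, in which the tool goes at most 62.5 mm and 10.7 degrees, less where a joint would pass 70% of its speed; a pose out of reach is approached as far as the arm can. A call with a gripper value outside its range is refused whole. The fingers move at their own pace and stop on an object; "grip_force" is the grip in N (left out, the last holds). Time passes only in rows, so rows that do not move let the fingers close, or fill a call up. It gives the time, the measured TCP pose, the force and the opening at its end, in the units of the state.
- sense(): the state, without advancing time (a new reading comes with each control period).
- capture(name): name is "side" or "top" or "wrist"; returns a dict with "color" (400x640x3 uint8, red, green, blue), "camera_matrix" (3x3 intrinsics, pixels), "eye" and "rotation" of the camera in the world; the wrist camera has in their place "T_tool_cam" (4x4, takes a point from camera to tool coordinates, whose origin is the TCP and whose axes are the flange's). Camera axes: x right, y down, z forward; pixel columns grow to the right and rows downward; lengths in mm; the calibration is good to about 2 mm. A picture is of the moment at which its call begins: read the wrist's pose just before it. There is no depth.
- close_job(): hands the job in, once; it reports no verdict.
The state is a dict: "t": time; "qpos": joint angles; "qvel": joint speeds; "tau": joint torques, N m; "tcp_pos": TCP position; "ee_rot": TCP orientation; "force": force on the tool from outside, world axes, zero at the start; "torque": the same for the moment, N m; "grip_width": finger opening in mm.
Only numpy, scipy, OpenCV 4.12 (cv2) and the standard library are available. Lean on these libraries where they do the work, as an engineer would, in place of code of your own. Each camera call takes 0.05 s, during which the arm holds its last target.

## Working session

There is one attempt and no reset: what is moved stays moved. The work goes in short steps, Python scripts to look and compute and a tool call to move; the robot and the scene stay as the last step left them, time stands still between calls to the robot, and variables do not carry over. Pictures are saved under pics/ and viewed, and the job is handed in when it is done.

Besides the shell and the picture viewer there is one more tool, called as name(argument=value, ...) on one line, values as JSON. send_rows: Moves the arm, as the interface text tells. Its arguments: {"type":"object","properties":{"steps":{"type":"array"},"grip_force":{"type":"number"}},"required":["steps"]}

```bash
ls; mkdir -p pics
python3 - <<'E'
from plant import *
import cv2,numpy as np
s=sense(); print(s)
for n in("side","top","wrist"):
    c=capture(n); cv2.imwrite(f"pics/{n}0.png",c["color"][:,:,::-1])
    print(n,{k:np.round(v,3).tolist() for k,v in c.items() if k!="color"})
E
```

```text
pics
{'t': 0.0, 'qpos': array([-8.12060327e+01,  2.16612451e+01,  4.56308379e+00,  7.30177290e+01,
        5.16589426e-04,  8.36791031e+01]), 'qvel': array([ 0.08528176,  0.06595157,  0.01940624,  0.13842841, -0.0246954 ,
        0.05321494]), 'tau': array([-3.42174499e-04, -4.63603306e+01,  2.69876897e+01,  2.09373306e-02,
       -2.04986591e-04,  9.73834432e-06]), 'tcp_pos': array([ 149.82265899, -554.40449968,  200.86844196]), 'ee_rot': array([-1.79884871e+02, -1.32726002e-02,  1.51148504e+01]), 'force': array([-0.54384697,  0.20520507, -0.06065676]), 'torque': array([ 0.03660893, -0.01217991, -0.02380163]), 'grip_width': 85.27235379674829}
side {'camera_matrix': [[412.785, 0.0, 314.191], [0.0, 412.785, 205.14], [0.0, 0.0, 1.0]], 'eye': [257.621, -467.477, 735.792], 'rotation': [-134.493, 0.416, -36.296]}
top {'camera_matrix': [[390.788, 0.0, 321.383], [0.0, 390.788, 192.586], [0.0, 0.0, 1.0]], 'eye': [399.506, 41.008, 1202.276], 'rotation': [-169.301, -0.066, -88.387]}
wrist {'camera_matrix': [[348.113, 0.0, 314.466], [0.0, 348.113, 201.711], [0.0, 0.0, 1.0]], 'T_tool_cam': [[-0.002, -0.946, -0.325, 82.939], [1.0, -0.002, -0.0, -0.263], [-0.0, -0.325, 0.946, -170.488], [0.0, 0.0, 0.0, 1.0]]}
```

View pics/side0.png

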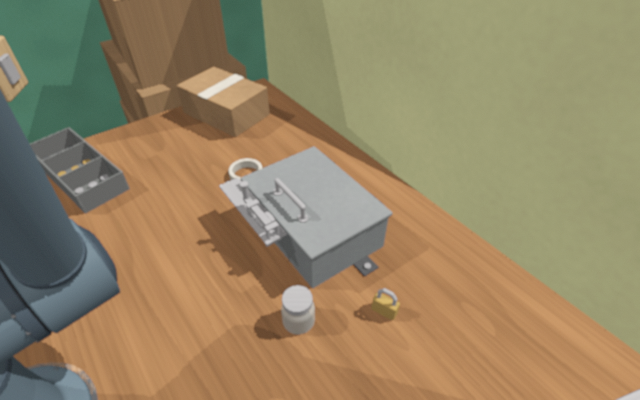

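View pics/top0.png

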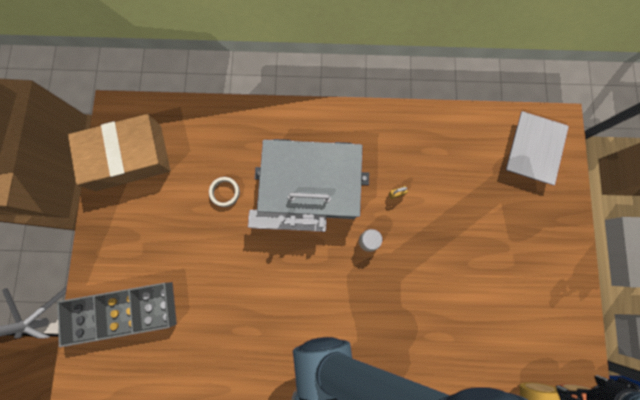

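```bash
cat > h.py <<'E'
from plant import *
import cv2,numpy as np
from scipy.spatial.transform import Rotation as R
def cam(c,s=None):
    K=np.array(c["camera_matrix"])
    if "eye" in c: return K,np.array(c["eye"]),R.from_euler("xyz",c["rotation"],degrees=True).as_matrix()
    T=np.array(c["T_tool_cam"]); Rt=R.from_euler("xyz",s["ee_rot"],degrees=True).as_matrix()
    return K,Rt@T[:3,3]+s["tcp_pos"],Rt@T[:3,:3]
def ray(cm,uv):
    K,e,Rm=cm; d=Rm@np.linalg.inv(K)@np.array([*uv,1.]); return e,d/np.linalg.norm(d)
def onz(cm,uv,z):
    e,d=ray(cm,uv); return e+d*(z-e[2])/d[2]
def tri(rs):
    A=0;b=0
    for e,d in rs:
        P=np.eye(3)-np.outer(d,d);A=A+P;b=b+P@e
    return np.linalg.solve(A,b)
def proj(cm,p):
    K,e,Rm=cm; q=K@(Rm.T@(np.array(p)-e)); return q[:2]/q[2]
def crop(img,x0,y0,x1,y1,f,name):
    cv2.imwrite(name,cv2.resize(img[y0:y1,x0:x1,::-1],None,fx=f,fy=f,interpolation=cv2.INTER_CUBIC))
E
python3 - <<'E'
from h import *
t=capture("top"); s=capture("side")
crop(t["color"],235,125,385,235,5,"pics/topc.png")
crop(s["color"],210,140,400,285,4,"pics/sidec.png")
E
```

```text
(no output)
```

View pics/topc.png

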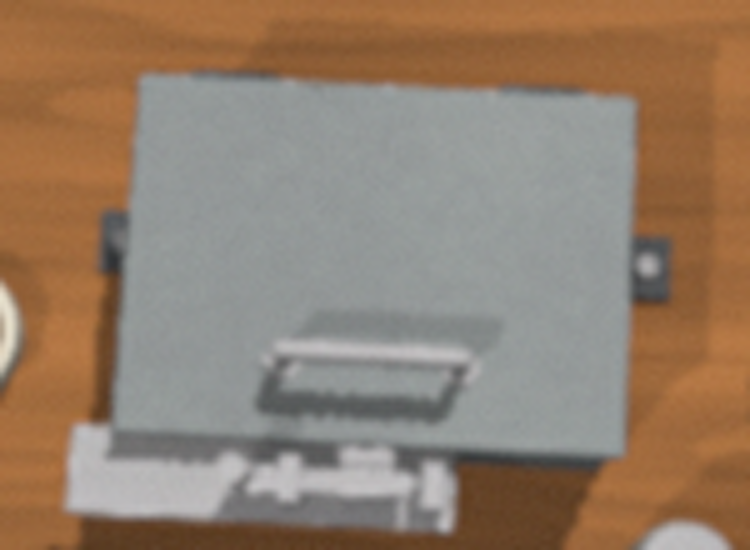

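View pics/sidec.png

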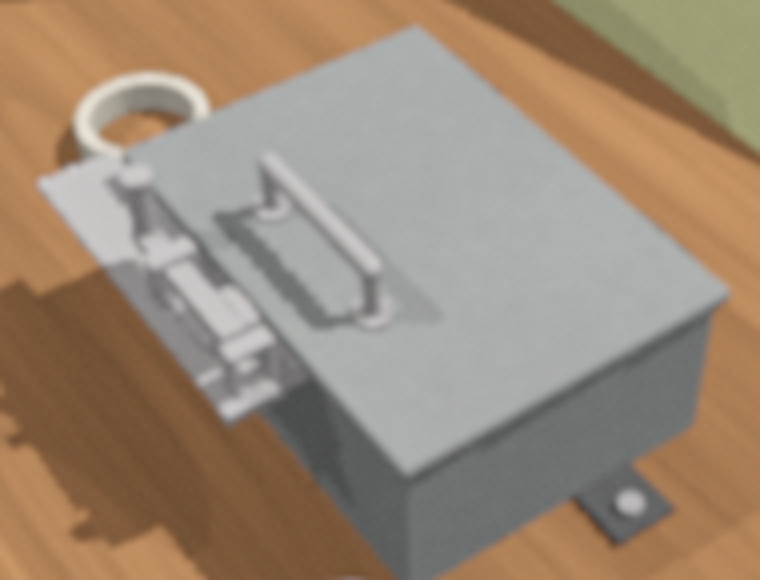

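Run:
```python
from h import *
t=cam(capture("top")); s=cam(capture("side"))
o=lambda x,y,a,b,f:(x/f+a,y/f+b)
T={k:o(*v,235,125,5) for k,v in dict(bl=(140,75),br=(636,98),fr=(624,457),fl=(112,431)).items()}
S={k:o(*v,210,140,4) for k,v in dict(bl=(418,25),br=(729,292),fr=(408,474)).items()}
P={}
for k in T: P[k]=onz(t,T[k],113); print("top",k,P[k].round(1))
for k in S: print("side",k,onz(s,S[k],113).round(1),"tri",tri([ray(t,T[k]),ray(s,S[k])]).round(1))
for a,b in("bl br","fl fr","bl fl","br fr") and [("bl","br"),("fl","fr"),("bl","fl"),("br","fr")]: print(a,b,np.linalg.norm(P[a]-P[b]).round(1))
# handle bar ends side / top ; knob
print("bar top",onz(t,o(275,350,235,125,5),153).round(1),onz(t,o(475,358,235,125,5),153).round(1))
print("bar side",onz(s,o(270,158,210,140,4),150).round(1),onz(s,o(375,265,210,140,4),150).round(1))
print("knob side",onz(s,o(135,172,210,140,4),157).round(1))
```

```text
top bl [756.1 219.8 113. ]
top br [750.4 -69.  113. ]
top fr [540.4 -64.1 113. ]
top fl [546.9 223.8 113. ]
side bl [755.1 216.2 113. ] tri [757.6 220.2 109.5]
side br [747.1 -71.3 113. ] tri [751. -69. 109.]
side fr [540.1 -68.1 113. ] tri [541.6 -64.8 108.2]
bl br 288.8
fl fr 288.0
bl fl 209.2
br fr 210.1
bar top [588.6 130.8 153. ] [587.2  21.6 153. ]
bar side [590.4 126.9 150. ] [588.4  25.7 150. ]
knob side [522.9 153.1 157. ]
```

```bash
cat >> h.py <<'E'
def rows(pts,yaws,n,grip,s=None):
    """polyline from the measured pose through pts (ends included), n rows"""
    s=s or sense(); p0=np.array(s["tcp_pos"]);y0=s["ee_rot"][2]
    P=np.vstack([p0]+[np.array(p) for p in pts]);L=np.r_[0,np.cumsum(np.linalg.norm(np.diff(P,axis=0),axis=1))]
    u=np.linspace(0,1,n+1);u=L[-1]*(u*u*(3-2*u)*0.5+0.5*u)
    Q=np.c_[[np.interp(u,L,P[:,i]) for i in range(3)]].T
    Y=np.interp(u,[0,L[-1]],[y0,yaws]);yc=y0;pc=p0.copy()
    for i in range(1,n+1):
        c,sn=np.cos(np.radians(yc)),np.sin(np.radians(yc));d=Q[i]-pc
        r=np.round([c*d[0]+sn*d[1],sn*d[0]-c*d[1],-d[2]]);w=round(-np.radians(Y[i]-yc),3)
        pc=pc+np.array([c*r[0]+sn*r[1],sn*r[0]-c*r[1],-r[2]]);yc-=np.degrees(w)
        print([*r.astype(int).tolist(),w,grip],end="," if i%5 else "\n")
    print("end",pc.round(1),round(yc,2))
E
python3 - <<'E'
from h import *
import plant; print([n for n in dir(plant) if n[0]!='_'], getattr(plant,'tip_extent',None))
rows([(480,-250,230),(520,150,240)],88.8,20,46)
E
```

```text
['MotionError', 'capture', 'close_job', 'sense', 'tip_extent'] 8.0
[22, -11, -2, np.float64(-0.037), 46],[27, -13, -1, np.float64(-0.045), 46],[32, -14, -3, np.float64(-0.054), 46],[37, -13, -2, np.float64(-0.059), 46],[42, -13, -3, np.float64(-0.066), 46]
[46, -10, -3, np.float64(-0.071), 46],[48, -7, -3, np.float64(-0.074), 46],[51, -4, -3, np.float64(-0.078), 46],[53, 0, -4, np.float64(-0.079), 46],[53, 4, -3, np.float64(-0.08), 46]
[48, -11, -2, np.float64(-0.08), 46],[47, -25, -1, np.float64(-0.079), 46],[47, -20, -2, np.float64(-0.078), 46],[46, -16, -1, np.float64(-0.074), 46],[46, -12, -1, np.float64(-0.071), 46]
[42, -8, -1, np.float64(-0.066), 46],[40, -4, -1, np.float64(-0.06), 46],[35, -2, -1, np.float64(-0.053), 46],[30, 0, -1, np.float64(-0.045), 46],[25, 1, 0, np.float64(-0.037), 46]
end [520.3 150.3 239.6] 88.8
```

send_rows(steps=[[22,-11,-2,-0.037,46],[27,-13,-1,-0.045,46],[32,-14,-3,-0.054,46],[37,-13,-2,-0.059,46],[42,-13,-3,-0.066,46]])

```text
t: 0.98
tcp_pos: [278.0, -435.8, 213.1]
ee_rot: [180.0, -0.0, 30.3]
force: [-0.0, -0.2, 0.6]
grip_width: 46.1
```

send_rows(steps=[[46,-10,-3,-0.071,46],[48,-7,-3,-0.074,46],[51,-4,-3,-0.078,46],[53,0,-4,-0.079,46],[53,4,-3,-0.08,46]])

```text
t: 1.6
tcp_pos: [463.6, -263.5, 229.4]
ee_rot: [180.0, -0.0, 52.2]
force: [0.2, 0.1, 0.2]
grip_width: 46.0
```

send_rows(steps=[[48,-11,-2,-0.08,46],[47,-25,-1,-0.079,46],[47,-20,-2,-0.078,46],[46,-16,-1,-0.074,46],[46,-12,-1,-0.071,46]])

```text
t: 2.22
tcp_pos: [502.1, -19.0, 236.1]
ee_rot: [180.0, -0.0, 74.1]
force: [0.9, 0.6, -0.2]
grip_width: 45.8
```

send_rows(steps=[[42,-8,-1,-0.066,46],[40,-4,-1,-0.06,46],[35,-2,-1,-0.053,46],[30,0,-1,-0.045,46],[25,1,0,-0.037,46]])

```text
t: 2.85
tcp_pos: [519.4, 152.5, 240.1]
ee_rot: [180.0, -0.0, 89.0]
force: [-0.3, 0.1, 0.3]
grip_width: 45.7
```

send_rows(steps=[[0,0,0,0,46],[0,0,0,0,46],[0,0,0,0,46],[0,0,0,0,46],[0,0,0,0,46]])

```text
t: 3.48
tcp_pos: [520.4, 149.7, 239.8]
ee_rot: [180.0, 0.0, 88.7]
force: [-0.4, 0.6, -0.2]
grip_width: 46.2
```

Run:
```python
from h import *
s=sense(); w=capture("wrist"); print(s["tcp_pos"],s["ee_rot"])
cm=cam(w,s)
cv2.imwrite("pics/w1.png",w["color"][:,:,::-1])
for p in [(521,153,157),(521,153,120),(588,77,153),(588,127,153),(588,27,153)]: print(p,proj(cm,p).round(1))
crop(capture("side")["color"],200,140,320,240,6,"pics/s1.png")
```

```text
[520.36685393 149.67648567 239.80652853] [1.79997584e+02 5.24111357e-03 8.87459579e+01]
(521, 153, 157) [316.4 193.5]
(521, 153, 120) [316.2 180.5]
(588, 77, 153) [397.7 276.1]
(588, 127, 153) [401.1 221.2]
(588, 27, 153) [394.7 325.3]
```

View pics/w1.png

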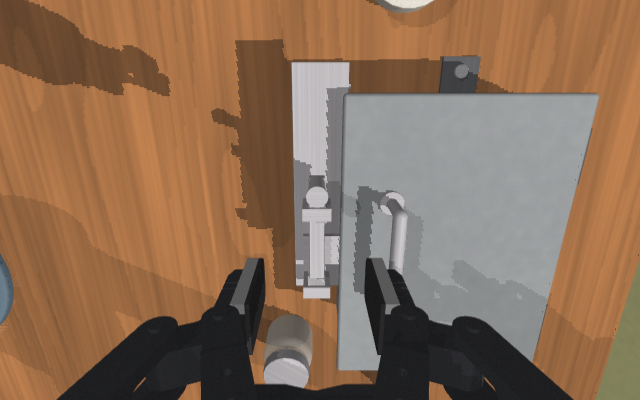

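View pics/s1.png

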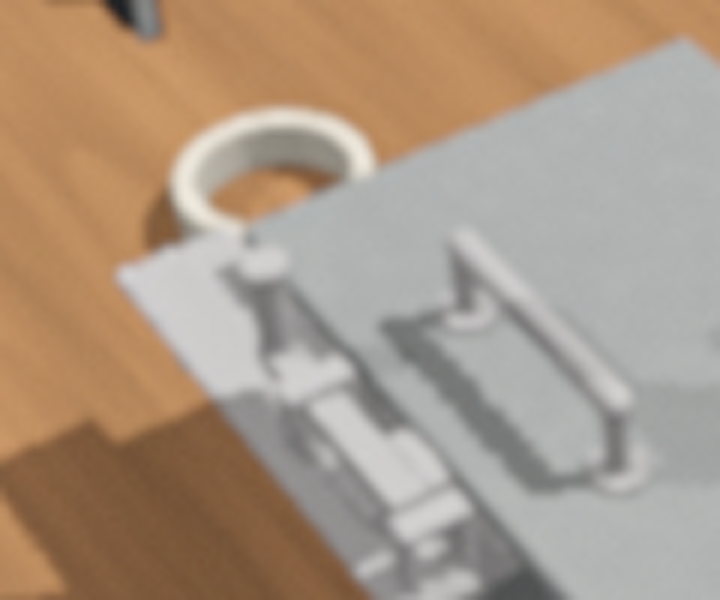

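Run:
```python
from h import *
s=sense(); w=capture("wrist"); cm=cam(w,s)
print("knob",onz(cm,(317,197),157),"shelf corners",onz(cm,(292,62),93),onz(cm,(349,62),93),"lid",onz(cm,(345,94),113),onz(cm,(597,94),113),"bar",onz(cm,(392,203),150),onz(cm,(400,240),153))
rows([(521.5,150,136)],88.8,5,46)
```

```text
knob [521.38393428 150.37272931 157.        ] shelf corners [502.74895012 250.12392561  93.        ] [551.01038375 249.01079589  93.        ] lid [546.09192642 223.83956649 113.        ] [751.81199739 219.08584037 113.        ] bar [580.65247054 141.68842305 150.        ] [588.03706054 110.72366989 153.        ]
[0, 0, 16, np.float64(-0.0), 46],[0, 0, 23, np.float64(-0.0), 46],[0, 1, 26, np.float64(-0.0), 46],[0, 0, 23, np.float64(-0.0), 46],[0, 0, 16, np.float64(-0.0), 46]
end [521.4 149.9 135.8] 88.77
```

send_rows(steps=[[1,0,16,0,46],[0,0,22,0,46],[0,1,22,0,46],[0,0,14,0,46],[0,0,6,0,46]])

```text
t: 4.25
tcp_pos: [520.9, 151.0, 159.1]
ee_rot: [-179.9, 0.0, 88.8]
force: [-0.3, 0.1, 0.3]
grip_width: 45.8
```

send_rows(steps=[[0,0,8,0,46],[0,0,8,0,46],[0,0,6,0,46],[0,0,2,0,46],[0,0,0,0,46]])

```text
t: 4.88
tcp_pos: [521.4, 151.1, 135.8]
ee_rot: [180.0, 0.0, 88.8]
force: [0.0, -0.4, 0.6]
grip_width: 46.2
```

Run:
```python
from h import *
s=sense();print(s["tcp_pos"],s["force"])
crop(capture("side")["color"],200,140,320,240,6,"pics/s2.png")
cv2.imwrite("pics/w2.png",capture("wrist")["color"][:,:,::-1])
```

```text
[521.36179307 151.13489977 135.75884062] [ 0.02691948 -0.41236802  0.55482071]
```

View pics/s2.png

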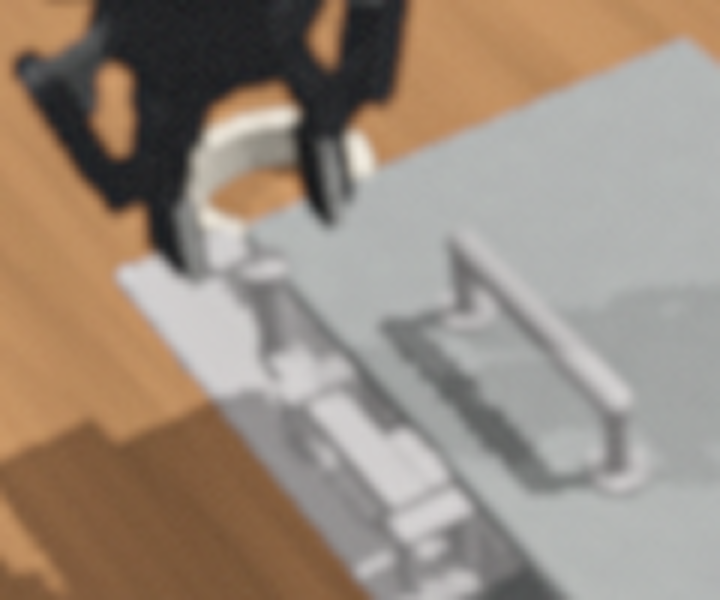

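View pics/w2.png

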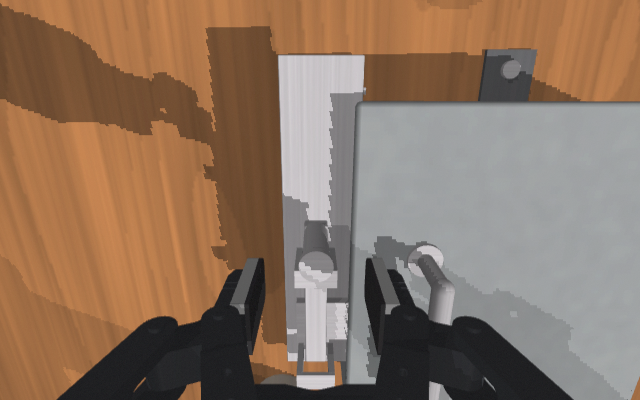

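Run:
```python
from h import *
s=sense();w=capture("wrist");cm=cam(w,s);c=s["tcp_pos"]
sd=cam(capture("side"))
for n,p in dict(tcp=c,grasp=c+[0,0,11],tip=c-[0,0,8],lp=c+[-23,0,0],rp=c+[23,0,0],lt=c+[-23,0,-8],rt=c+[23,0,-8],k=(521.5,152,157)).items(): print(n,proj(cm,p).round(1),"side crop",((proj(sd,p)-[200,140])*6).round(0))
print(onz(cm,(317,265),157), onz(cm,(317,255),157))
```

```text
tcp [316.3 245.7] side crop [269. 306.]
grasp [316.4 255.3] side crop [265. 284.]
tip [316.2 239.4] side crop [272. 323.]
lp [273.9 246.6] side crop [213. 333.]
rp [358.8 244.8] side crop [325. 281.]
lt [275.4 240.3] side crop [216. 349.]
rt [357.1 238.6] side crop [327. 297.]
k [316.4 263.5] side crop [261. 261.]
[521.77740467 151.1487285  157.        ] [521.88655461 156.55593087 157.        ]
```

Run:
```python
from h import *
s=sense();w=capture("wrist");cm=cam(w,s);sc=capture("side");sd=cam(sc)
crop(w["color"],190,230,430,400,3,"pics/w3.png")
crop(sc["color"],190,100,310,200,6,"pics/s3.png")
print(s["tcp_pos"])
for a,b in [((190,278),(264,262)),((330,224),(366,260))]:
    A=ray(sd,(a[0]/6+200,a[1]/6+140));B=ray(cm,b);p=tri([A,B]);print(p.round(1),proj(sd,p),proj(cm,p),b,(a[0]/6+200,a[1]/6+140))
```

```text
[521.57619712 151.17682665 136.06128583]
[496.4 155.3 160.3] [231.8917682  186.28576597] [263.03840773 261.7062005 ] (264, 262) (231.66666666666666, 186.33333333333334)
[547.9 153.1 158.4] [253.8887721  177.90272265] [371.4315339  261.60574806] (366, 260) (255.0, 177.33333333333334)
```

View pics/w3.png

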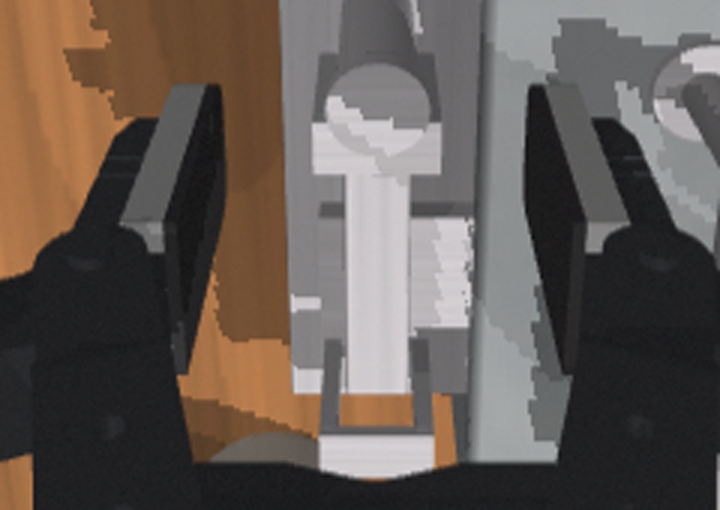

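View pics/s3.png

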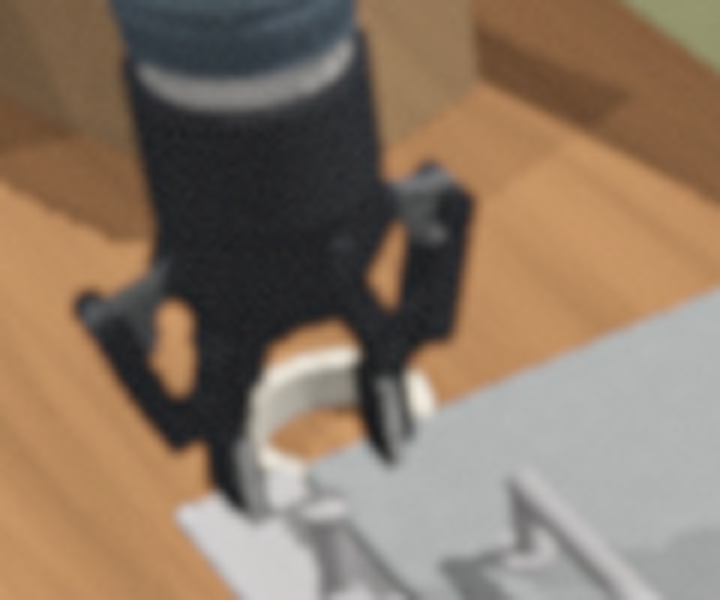

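send_rows(steps=[[0,0,-15,0,46],[0,0,-15,0,14],[0,0,0,0,14],[0,0,0,0,14],[0,0,0,0,14]])

```text
t: 5.8
tcp_pos: [521.0, 151.0, 165.3]
ee_rot: [-180.0, 0.0, 88.8]
force: [0.7, 1.4, 1.0]
grip_width: 14.2
```

Run:
```python
from h import *
s=sense();w=capture("wrist");cm=cam(w,s);sc=capture("side");sd=cam(sc)
crop(w["color"],190,210,430,400,3,"pics/w4.png")
crop(sc["color"],190,100,310,200,6,"pics/s4.png")
print(s["tcp_pos"],s["grip_width"])
```

```text
[521.00400029 151.04804519 165.32129315] 14.194920762252439
```

View pics/w4.png

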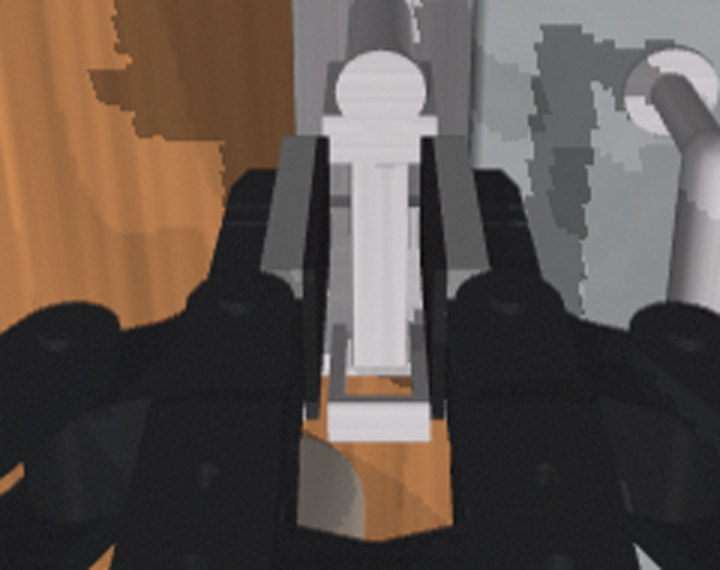

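View pics/s4.png

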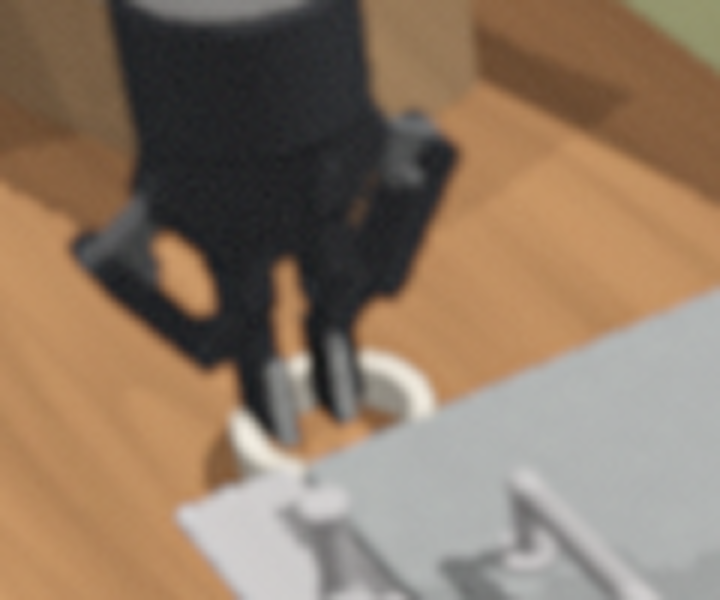

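Run:
```python
from h import *
s=sense();w=capture("wrist");cm=cam(w,s);sc=capture("side");sd=cam(sc)
print(s["tcp_pos"])
for a,b in [((298,438),(190+325/3,210+136/3)),((352,412),(190+424/3,210+136/3))]:
    uv=(a[0]/6+190,a[1]/6+100)
    p=tri([ray(sd,uv),ray(cm,b)]);print(p.round(1),proj(sd,p)-uv,proj(cm,p)-b)
for z in (157,173,185,198): print(z,(proj(sd,(514,162,z))-[190,100])*6)
```

```text
[520.94218591 151.03727185 165.26995974]
[515.2 155.2 186. ] [-1.44793083  0.42391199] [6.09971056 1.94480623]
[533.6 154.6 187.3] [-2.59084275  1.00675599] [11.49619244  3.6956837 ]
157 [288.06797487 494.69370596]
173 [281.81374599 460.26669597]
185 [277.01567486 433.85524769]
198 [271.71036075 404.65163119]
```

Run:
```python
from h import *
w=capture("wrist")
mk=lambda p:cam(w,dict(tcp_pos=np.array(p),ee_rot=[180,0,88.77]))
a=mk([520.37,149.68,239.8]);b=mk([521.4,151.15,135.9]);c=mk([520.95,151.04,165.3])
print(tri([ray(a,(317,197)),ray(b,(190+378/3,230+107/3))]),tri([ray(a,(317,197)),ray(c,(190+381/3,210+92/3)),ray(b,(190+378/3,230+107/3))]))
# lid back-left fl corner: a (345,94), b (358,102)
print(tri([ray(a,(345,94)),ray(b,(358,102))]))
t=capture("top");crop(t["color"],235,110,385,235,5,"pics/t5.png")
```

```text
[521.24758246 149.30183898 154.24499969] [521.28953481 149.33786208 154.68821355]
[547.96938451 223.03942371  91.05089296]
```

View pics/t5.png

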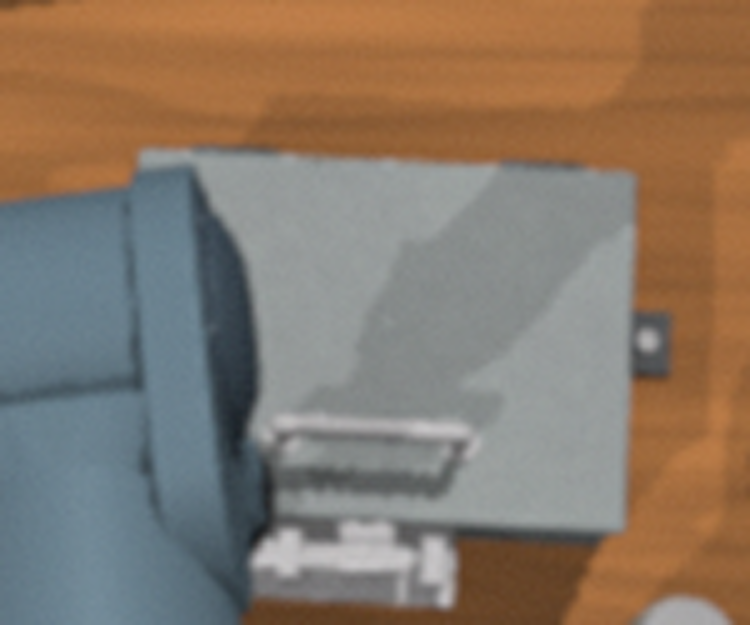

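send_rows(steps=[[0,0,0,0,46],[0,0,0,0,46],[0,0,10,0,46],[0,0,10,0,46],[0,0,10,0,46]])

```text
t: 6.72
tcp_pos: [520.9, 151.1, 134.6]
ee_rot: [-179.9, 0.0, 88.8]
force: [0.0, 0.0, 1.0]
grip_width: 45.8
```

send_rows(steps=[[0,0,3,0,46],[0,0,3,0,46],[0,0,3,0,46],[0,0,1,0,46],[0,0,0,0,46]])

```text
t: 7.35
tcp_pos: [521.4, 151.1, 125.8]
ee_rot: [180.0, 0.0, 88.8]
force: [0.4, 0.9, 0.3]
grip_width: 46.0
```

send_rows(steps=[[0,0,3,0,46],[0,0,2,0,46],[0,0,2,0,46],[0,0,2,0,46],[0,0,0,0,46]])

```text
t: 7.98
tcp_pos: [521.2, 151.1, 116.5]
ee_rot: [-180.0, 0.0, 88.8]
force: [-0.4, 0.5, -0.4]
grip_width: 46.0
```

Run:
```python
from h import *
s=sense();w=capture("wrist");cm=cam(w,s);sc=capture("side");sd=cam(sc)
crop(w["color"],190,210,430,400,3,"pics/w6.png")
crop(sc["color"],190,100,310,200,6,"pics/s6.png")
print(s["tcp_pos"],s["force"],s["grip_width"])
```

```text
[521.1794821  151.09615956 116.53928167] [-0.35699902  0.53933119 -0.36467305] 45.957224561530396
```

View pics/w6.png

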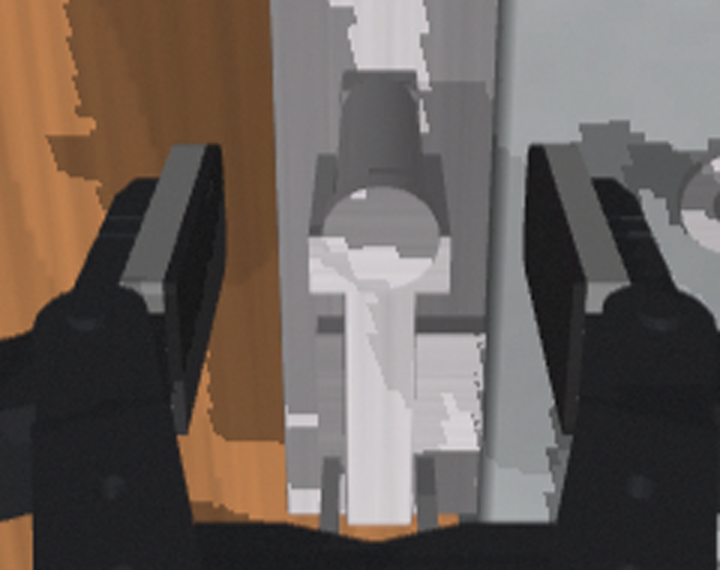

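View pics/s6.png

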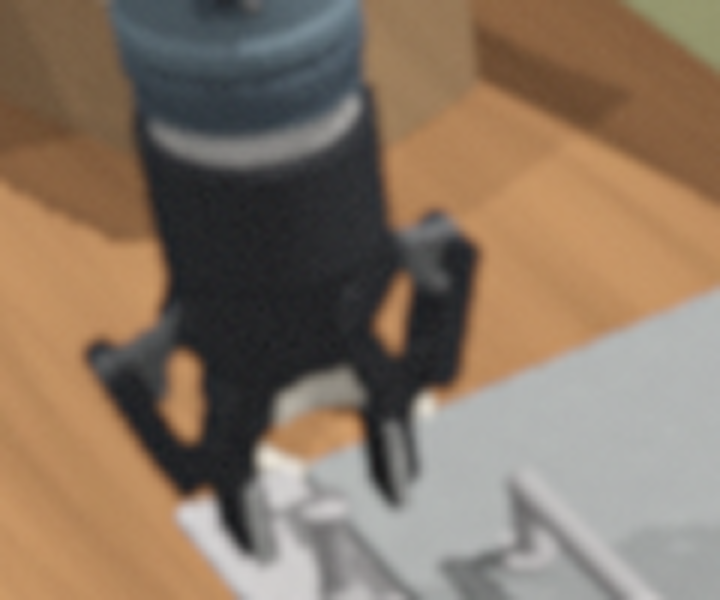

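send_rows(steps=[[0,0,3,0,46],[0,0,3,0,46],[0,0,3,0,46],[0,0,2,0,46],[0,0,0,0,46]])

```text
t: 8.7
tcp_pos: [521.2, 151.1, 105.5]
ee_rot: [-180.0, 0.0, 88.8]
force: [-0.3, -0.5, 0.4]
grip_width: 46.0
```

send_rows(steps=[[0,0,0,0,30],[0,0,0,0,20],[0,0,0,0,8],[0,0,0,0,8],[0,0,0,0,8]], grip_force=30)

```text
t: 9.32
tcp_pos: [522.0, 151.1, 106.1]
ee_rot: [179.9, 0.0, 88.8]
force: [2.6, 0.5, 0.2]
grip_width: 14.6
```

Run:
```python
from h import *
s=sense();w=capture("wrist");sc=capture("side")
crop(w["color"],190,210,430,400,3,"pics/w7.png")
crop(sc["color"],190,100,310,200,6,"pics/s7.png")
print(s["tcp_pos"],s["force"],s["grip_width"])
```

```text
[522.04750569 151.12620685 106.0600858 ] [2.58998281 0.48332952 0.20795554] 14.646751481409828
```

View pics/w7.png

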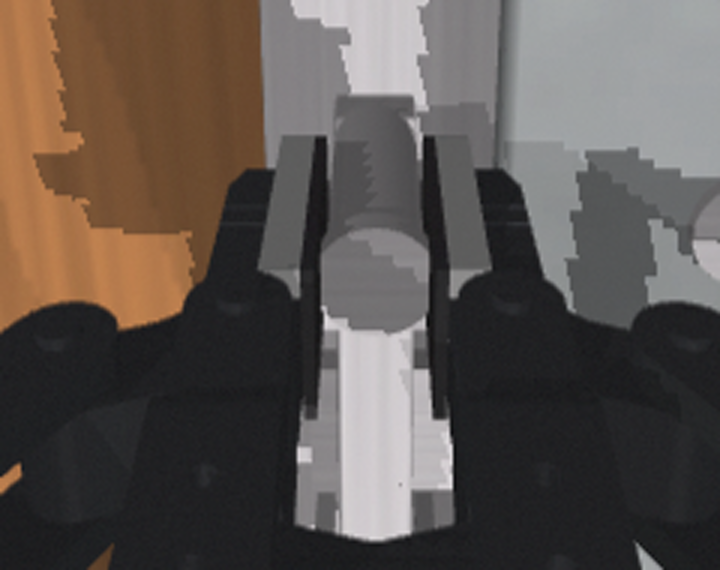

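View pics/s7.png

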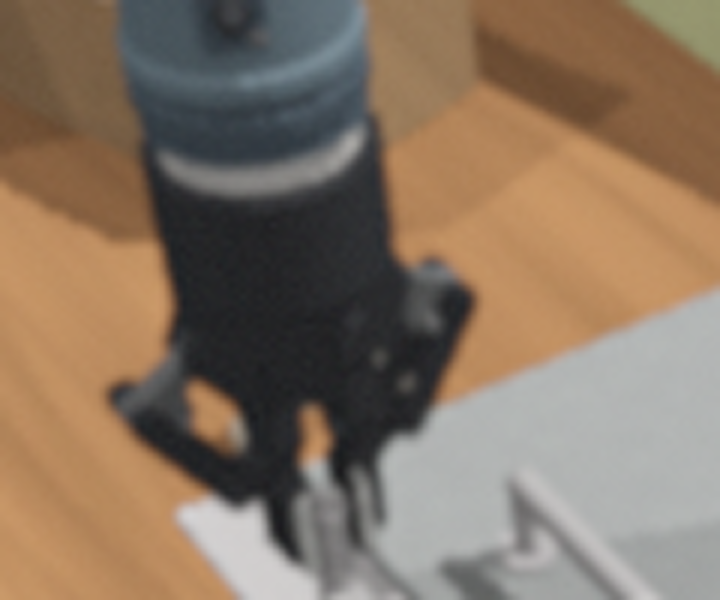

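send_rows(steps=[[3,0,0,0,8],[6,0,0,0,8],[6,0,0,0,8],[6,0,0,0,8],[6,0,0,0,8]])

```text
t: 10.05
tcp_pos: [522.5, 178.6, 106.0]
ee_rot: [179.9, 0.0, 88.8]
force: [5.8, -2.4, 1.2]
grip_width: 14.7
```

send_rows(steps=[[5,0,0,0,8],[5,0,0,0,8],[5,0,0,0,8],[4,0,0,0,8],[3,0,0,0,8]])

```text
t: 10.68
tcp_pos: [523.0, 200.6, 106.0]
ee_rot: [179.9, 0.0, 88.8]
force: [4.5, -2.1, 1.1]
grip_width: 14.6
```

send_rows(steps=[[1,0,0,0,8],[1,0,0,0,8],[1,0,0,0,8],[1,0,0,0,8],[0,0,0,0,8]])

```text
t: 11.3
tcp_pos: [523.1, 204.6, 106.0]
ee_rot: [179.9, -0.0, 88.8]
force: [4.9, -1.9, 0.8]
grip_width: 14.4
```

send_rows(steps=[[1,0,0,0,8],[1,0,0,0,8],[1,0,0,0,8],[0,0,0,0,8],[0,0,0,0,8]])

```text
t: 11.92
tcp_pos: [523.1, 205.8, 105.9]
ee_rot: [179.9, 0.2, 88.8]
force: [4.9, -6.2, 1.8]
grip_width: 14.6
```

send_rows(steps=[[1,0,0,0,8],[1,0,0,0,8],[1,0,0,0,8],[0,0,0,0,8],[0,0,0,0,8]])

```text
t: 12.55
tcp_pos: [523.1, 205.8, 105.8]
ee_rot: [179.9, 0.5, 88.7]
force: [4.4, -13.4, 2.5]
grip_width: 14.4
```

Run:
```python
from h import *
s=sense();w=capture("wrist");sc=capture("side")
cv2.imwrite("pics/w8.png",w["color"][:,:,::-1])
crop(sc["color"],200,120,320,220,6,"pics/s8.png")
print(s["tcp_pos"],s["force"],s["grip_width"])
```

```text
[523.05018844 205.84734006 105.77487798] [  4.41721487 -13.44526647   2.45206816] 14.37252557652891
```

View pics/w8.png

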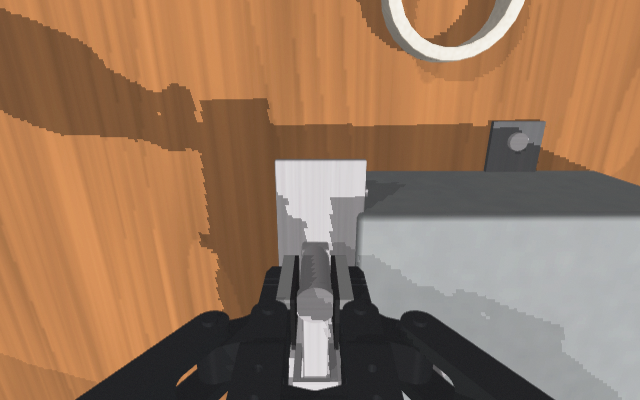

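View pics/s8.png

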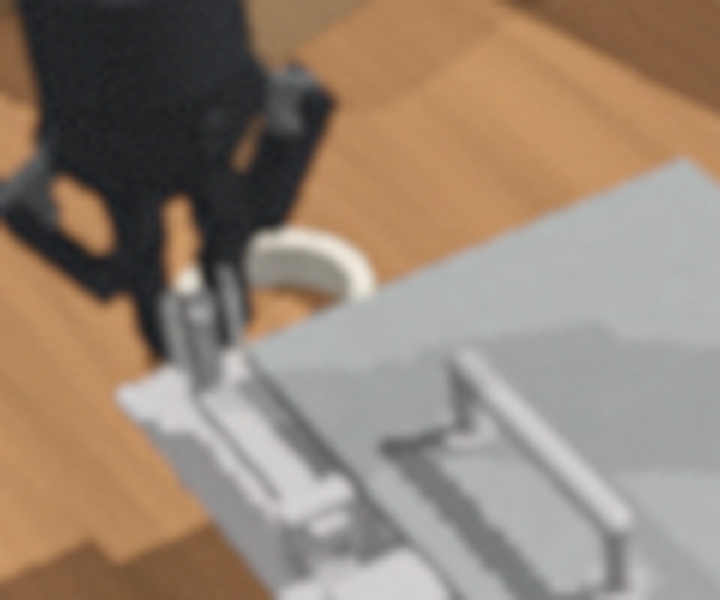

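send_rows(steps=[[-2,0,0,0,8],[-1,0,0,0,20],[0,0,0,0,42],[0,0,0,0,42],[0,0,0,0,42]])

```text
t: 13.28
tcp_pos: [521.9, 207.5, 105.4]
ee_rot: [-179.9, -0.0, 88.8]
force: [-0.4, -1.1, -0.2]
grip_width: 41.9
```

send_rows(steps=[[0,0,-8,0,42],[0,0,-15,0,42],[0,0,-18,0,42],[0,0,-14,0,42],[0,0,-5,0,42]])

```text
t: 13.9
tcp_pos: [523.5, 207.4, 167.5]
ee_rot: [179.9, -0.0, 88.8]
force: [-0.7, 0.1, -0.4]
grip_width: 42.2
```

Run:
```python
from h import *
s=sense();print(s["tcp_pos"],s["force"],s["grip_width"])
rows([(588.3,77,166)],88.8,5,42)
```

```text
[523.49203155 207.35855676 167.49012796] [-0.68357382  0.05616272 -0.39056231] 42.19053478237865
[-20, 10, 0, np.float64(-0.0), 42],[-28, 15, 1, np.float64(-0.0), 42],[-32, 17, 0, np.float64(-0.0), 42],[-29, 15, 0, np.float64(-0.0), 42],[-20, 11, 0, np.float64(-0.0), 42]
end [588.8  77.  166.5] 88.79
```

send_rows(steps=[[-20,10,0,0,42],[-28,15,0,0,42],[-32,17,0,0,42],[-29,15,0,0,42],[-20,10,0,0,42]])

```text
t: 14.52
tcp_pos: [587.1, 75.5, 165.5]
ee_rot: [-180.0, 0.0, 88.7]
force: [-0.4, 0.3, -0.2]
grip_width: 41.8
```

send_rows(steps=[[0,0,4,0,42],[0,0,6,0,42],[0,0,6,0,42],[0,0,2,0,42],[0,0,0,0,42]])

```text
t: 15.15
tcp_pos: [586.4, 77.2, 147.6]
ee_rot: [-180.0, 0.0, 88.8]
force: [-0.4, -0.4, 0.8]
grip_width: 41.5
```

Run:
```python
from h import *
s=sense();w=capture("wrist");sc=capture("side");cm=cam(w,s)
cv2.imwrite("pics/w9.png",w["color"][:,:,::-1])
crop(sc["color"],210,110,330,210,6,"pics/s9.png")
print(s["tcp_pos"],s["force"],s["grip_width"],proj(cm,(588.3,77,153)),proj(cm,(588.3,110,153)),proj(cm,(588.3,40,153)))
```

```text
[586.43193722  77.18590743 147.57182969] [-0.35752689 -0.43816073  0.75228278] 41.5156671810745 [319.89455949 250.56959757] [318.77961765 190.71048917] [320.99902256 309.86612029]
```

View pics/w9.png

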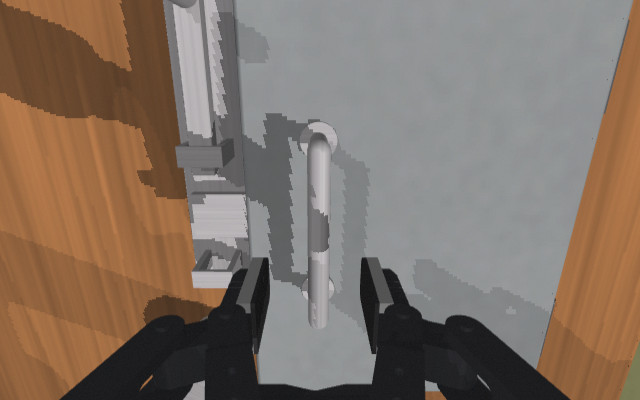

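View pics/s9.png

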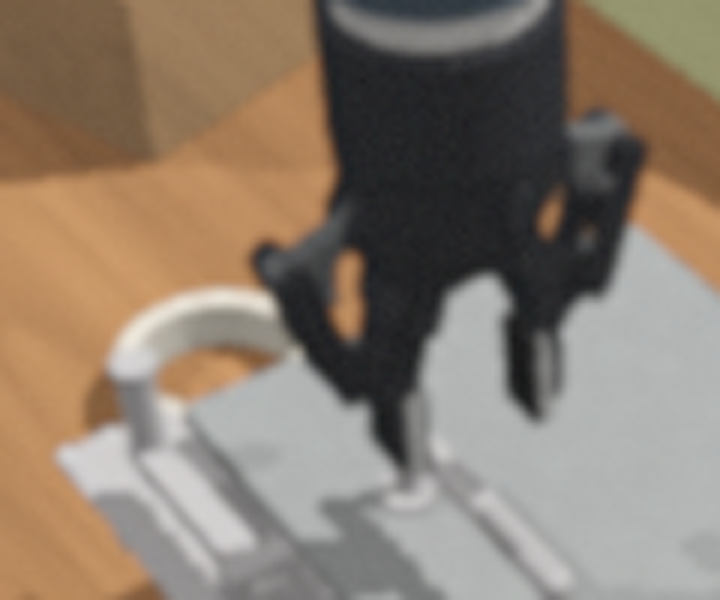

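send_rows(steps=[[0,1,5,0,42],[0,0,7,0,42],[0,0,7,0,42],[0,0,5,0,42],[0,0,2,0,42]])

```text
t: 15.88
tcp_pos: [587.4, 76.7, 121.1]
ee_rot: [-179.9, 0.0, 88.8]
force: [0.4, 0.4, 0.8]
grip_width: 42.0
```

send_rows(steps=[[0,0,4,0,42],[0,0,5,0,42],[0,0,5,0,42],[0,0,3,0,42],[0,0,1,0,42]])

```text
t: 16.5
tcp_pos: [587.6, 76.7, 103.5]
ee_rot: [-180.0, 0.0, 88.8]
force: [-0.2, -0.1, 0.2]
grip_width: 41.7
```

send_rows(steps=[[0,0,0,0,30],[0,0,0,0,20],[0,0,0,0,4],[0,0,0,0,4],[0,0,0,0,4]], grip_force=90)

```text
t: 17.12
tcp_pos: [588.6, 76.7, 104.3]
ee_rot: [179.9, 0.0, 88.8]
force: [1.3, 0.4, 1.2]
grip_width: 9.0
```

Run:
```python
from h import *
s=sense();w=capture("wrist");sc=capture("side")
crop(w["color"],190,210,430,400,3,"pics/w10.png")
crop(sc["color"],210,110,330,210,6,"pics/s10.png")
print(s["tcp_pos"],s["force"],s["grip_width"])
```

```text
[588.5569413   76.68809903 104.27944535] [1.33549366 0.43154152 1.24647141] 9.023511008182766
```

View pics/w10.png

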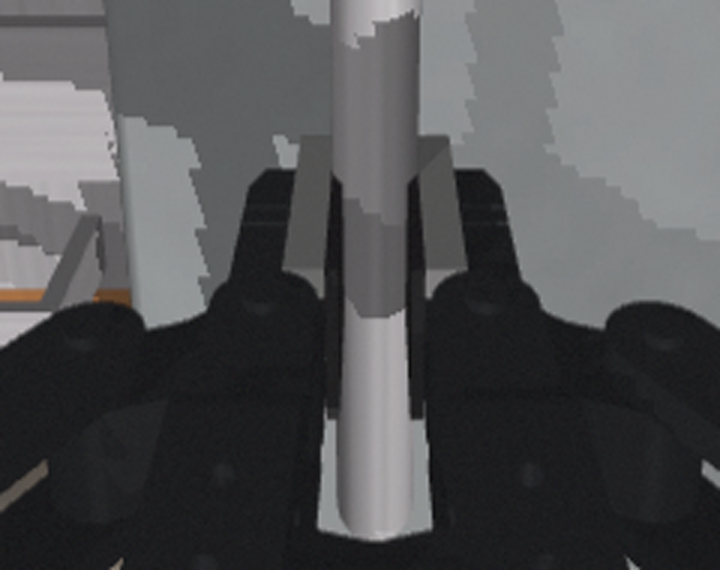

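View pics/s10.png

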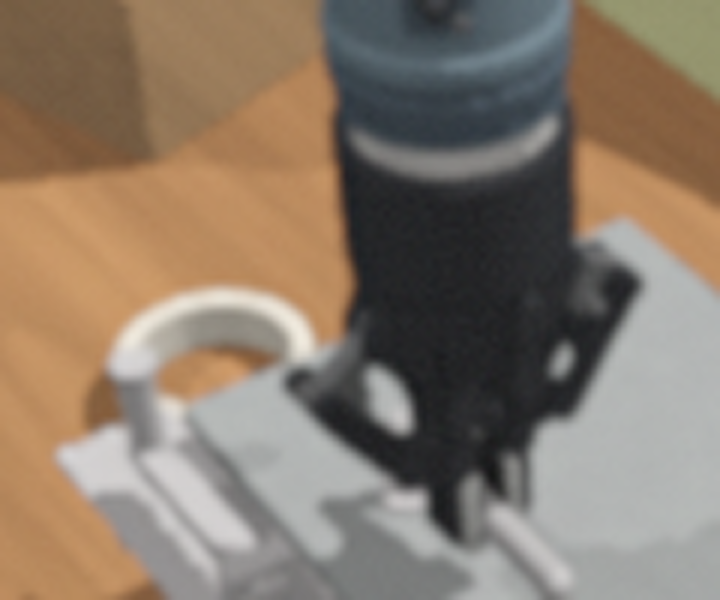

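send_rows(steps=[[0,0,0,0,25],[0,0,0,0,25],[0,0,3,0,25],[0,0,3,0,25],[0,0,1,0,25]], grip_force=30)

```text
t: 17.85
tcp_pos: [587.4, 76.7, 96.3]
ee_rot: [-179.9, 0.0, 88.8]
force: [-0.6, 0.2, 0.3]
grip_width: 24.7
```

send_rows(steps=[[0,0,0,0,16],[0,0,0,0,4],[0,0,0,0,4],[0,0,0,0,4],[0,0,0,0,4]], grip_force=30)

```text
t: 18.48
tcp_pos: [588.5, 76.7, 96.9]
ee_rot: [179.9, 0.0, 88.8]
force: [4.1, 0.3, -3.9]
grip_width: 11.3
```

send_rows(steps=[[0,0,0,0,4],[0,0,0,0,4],[0,0,0,0,4],[0,0,0,0,4],[0,0,0,0,4]], grip_force=90)

```text
t: 19.1
tcp_pos: [588.5, 76.7, 97.0]
ee_rot: [179.9, 0.0, 88.8]
force: [5.1, 0.1, -4.1]
grip_width: 8.9
```

send_rows(steps=[[0,1,-1,0,4],[0,0,-1,0,4],[0,0,-1,0,4],[0,1,-1,0,4],[0,0,-1,0,4]])

```text
t: 19.73
tcp_pos: [588.7, 76.7, 99.0]
ee_rot: [-179.8, 0.0, 88.8]
force: [10.2, 1.3, -20.9]
grip_width: 9.0
```

send_rows(steps=[[0,0,-1,0,4],[0,0,-1,0,4],[0,1,-1,0,4],[0,0,-1,0,4],[0,0,0,0,4]])

```text
t: 20.35
tcp_pos: [590.4, 76.7, 104.2]
ee_rot: [-179.9, 0.0, 88.8]
force: [6.1, 0.3, -7.6]
grip_width: 9.4
```

send_rows(steps=[[0,1,-2,0,4],[0,1,-2,0,4],[0,1,-2,0,4],[0,0,-2,0,4],[0,1,-1,0,4]])

```text
t: 20.98
tcp_pos: [593.5, 76.6, 113.7]
ee_rot: [-179.8, 0.0, 88.8]
force: [3.1, -0.5, -9.1]
grip_width: 9.0
```

send_rows(steps=[[0,1,-2,0,4],[0,1,-2,0,4],[0,1,-1,0,4],[0,0,-1,0,4],[0,0,0,0,4]])

```text
t: 21.6
tcp_pos: [596.8, 76.5, 121.7]
ee_rot: [-179.9, 0.0, 88.8]
force: [-5.4, 0.7, 0.1]
grip_width: 9.0
```

Run:
```python
from h import *
s=sense();w=capture("wrist");sc=capture("side")
cv2.imwrite("pics/w11.png",w["color"][:,:,::-1])
crop(sc["color"],200,110,400,260,4,"pics/s11.png")
print(s["tcp_pos"],s["force"],s["grip_width"])
```

```text
[596.78345861  76.50441681 121.73242246] [-5.37537546  0.66769035  0.06727835] 9.021322570533963
```

View pics/w11.png

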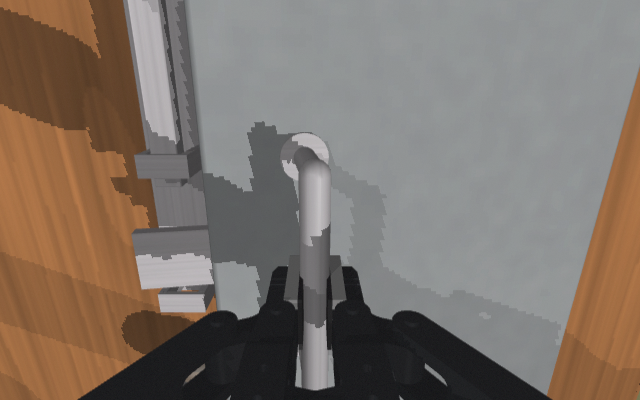

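View pics/s11.png

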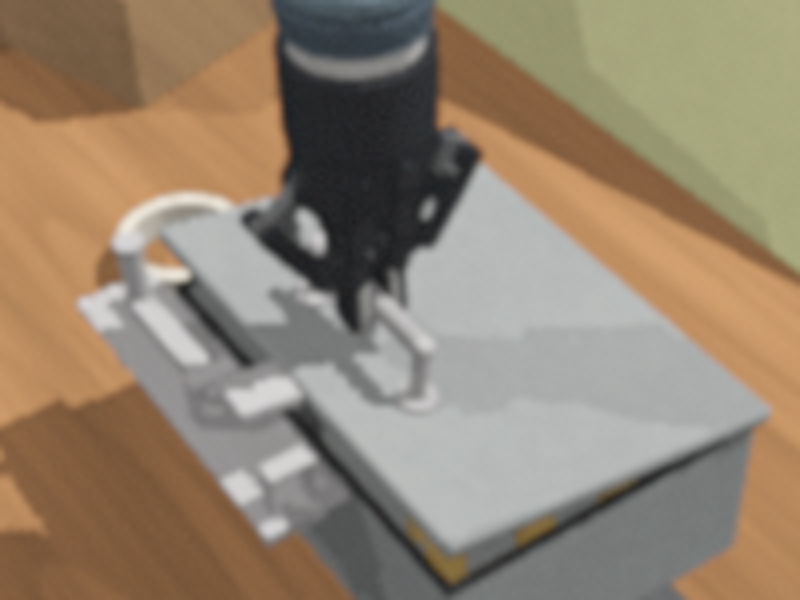

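send_rows(steps=[[0,-1,1,0,4],[0,0,0,0,4],[0,0,0,0,4],[0,0,0,0,4],[0,0,0,0,4]])

```text
t: 22.32
tcp_pos: [596.3, 76.5, 120.5]
ee_rot: [-180.0, 0.0, 88.8]
force: [-6.2, -0.7, -0.2]
grip_width: 9.4
```

send_rows(steps=[[0,0,0,0,4],[0,0,0,0,4],[0,0,0,0,4],[0,0,0,0,4],[0,0,0,0,4]])

```text
t: 22.95
tcp_pos: [596.3, 76.5, 120.5]
ee_rot: [-180.0, 0.0, 88.8]
force: [-5.3, -0.1, 0.4]
grip_width: 9.3
```

Run:
```python
from h import *
s=sense();sc=capture("side");sd=cam(sc);t=capture("top")
crop(sc["color"],280,200,400,290,6,"pics/s12.png")
cv2.imwrite("pics/s12f.png",sc["color"][:,:,::-1]); cv2.imwrite("pics/t12.png",t["color"][:,:,::-1])
print(s["tcp_pos"],s["force"],s["grip_width"],s["qvel"])
# front right top corner predicted for gaps, relative to closed-view measurement
C=np.array([540.3,-66,113.]);
for g in (0,25,30,35):
    a=g/211; p=np.array([-211*np.cos(a)+10*np.sin(a),211*np.sin(a)+10*np.cos(a)])
    q=C+[p[0]+211,0,p[1]-10]; print(g,(proj(sd,q)-[280,200])*6)
```

```text
[596.29499513  76.52343708 120.47564102] [-5.30376525 -0.14811316  0.41237101] 9.250991687084815 [-0.0568822  -0.23544495 -0.00419578 -0.08073613 -0.05944784 -0.01024469]
0 [188.44340538 346.49381359]
25 [194.40561304 292.55677581]
30 [196.54882027 281.06784808]
35 [199.01462336 269.35961536]
```

View pics/s12.png

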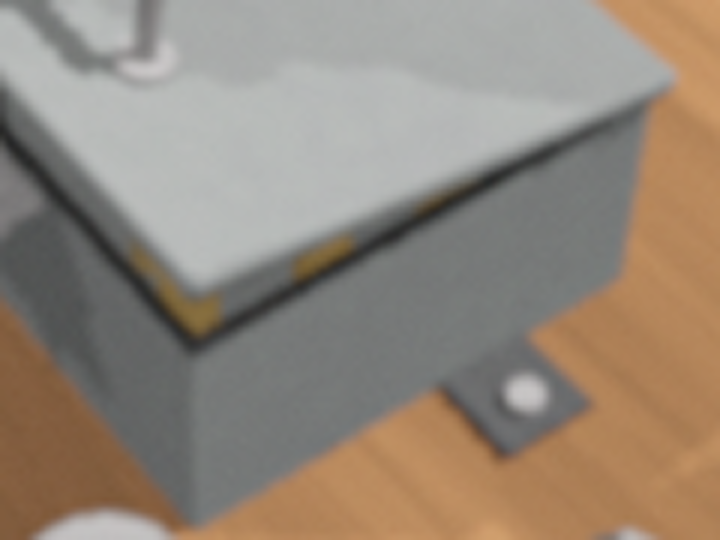

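View pics/t12.png

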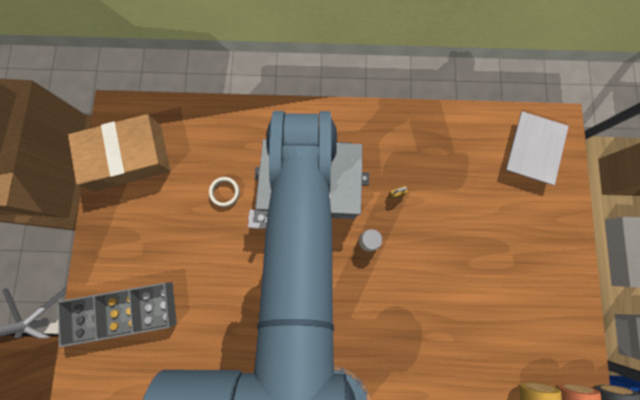

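Run:
```python
from plant import *
s=sense();print(s["t"],s["tcp_pos"],s["force"],s["grip_width"]);print(close_job())
```

```text
23.05 [596.27110809  76.50422738 120.46841211] [-4.38420553 -0.14350662  0.19188291] 9.293749180228398
the job is handed in; nothing more can be done
None
```

I drew the bolt fully back to its stop with the lid shut, and the lid is now held about 3 cm open. The job was handed in at about 23 s of the 40 s allowed.

- **Bolt:** I gripped the knob and slid it about 55 mm, until the side force rose from 2 to 13 N with no further movement. The start position was within the 0–8 mm given, so this matches the 60 mm stop.
- **Lid:** I gripped the handle bar at 90 N and pulled up. The seal gave after a pull of at least 21 N, and the lid did not fly open.
- **Last checks:**
  - The handle had risen 23.5 mm, which gives a gap of about 30 mm at the front. The side camera's view of the front corner gave about 28 mm.
  - The pose did not change over the last 0.6 s. The grip was holding, and a sideways push of about 5 N along x remained.
  - By eye in the top view, the tape, jar and padlock are where they were.
- **Disagreements:**
  - The side and wrist views showed the fingertips about 35 mm farther back than the stated TCP and `tip_extent` imply. I set the grasp heights from the pictures instead, and both grasps held.
  - With 90 N of grip the opening read 9 mm on the 12 mm bar. At 30 N it read 11.3 mm, so I took the difference to be the pads giving under load.
  - At the end the vertical force read about 0 N instead of the lid's expected 3–9 N. I put this down to the sideways push carrying part of the weight, but did not check it.

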